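Index the inspection table one hole and clamp it again

TASK

The rotary inspection table on the bench is clamped, with a tall round capacitor standing in a nest next to the one under the camera. Swing the clamp lever over to its free stop, press the index plunger in with the fingertips and turn the table one hole, whichever way brings the capacitor under the camera, so that the plunger springs fully out into that hole; then swing the lever fully back to its clamped stop. This is fingertip pushing and pressing only: pick nothing up, let the parts stay seated in their nests and leave the tools and tins around the table where they lie.

Things in the scene. Friction and masses are not known exactly. Their poses are not given: they have to be found in the camera images.
- capacitor: dark blue round can capacitor, 35 mm across and 51 mm tall, standing loose in a shallow nest of the rotary table. Origin: centre of its underside, 72 mm above the bench. At the start it stands in one of the two nests beside the camera's nest (60 degrees to one side or the other).
- knob_front: black control knob, 26 mm across and 17 mm tall, loose in the nest that is under the camera at the start. Origin: centre of its underside, 72 mm above the bench.
- knob_side: the same kind of black control knob, loose in the other nest beside the camera's nest. Origin: centre of its underside.
- axis (a point): point on the table's upright turning axis at the top of the aluminium faceplate, 70 mm above the bench. Faceplate 156 mm across with six nests (grey cups, inside 39 mm, rims 75 mm above the bench) on a 50 mm radius, 60 degrees apart. Below it a fixed steel index plate, 221 mm across, top at 54 mm, with six round holes on a 90 mm radius joined by a narrow slot; cast base 232 mm across.
- station (a point): point under the inspection camera: middle of the floor of the nest there, 50 mm from the axis, 72 mm above the bench. The camera, a black barrel 37 mm across, looks down at it at 45 degrees from outside: lens end 100 mm from the axis and 150 mm up, rear end 155 mm out and 215 mm up, on a post. Camera, post and base are one fixed piece; the plunger starts exactly opposite the camera.
- button_top (a point): centre of the black index plunger button's dished top, 31 mm across, 106 mm above the bench when out. The plunger stands upright on an ear of the faceplate, 90 mm from the axis, and goes round with it. On the ear, 36 mm from the button on either side along the turning direction, stand two steel posts (10 to 12 mm thick, tops at 133 mm): a finger on or just above the button can push a post.
- plunger (a joint): how far the plunger is pressed in (straight down), m: 0 out (its collar fills the hole and locks the table), 0.014 bottomed. Spring: 3.2 N at 0, 8.8 N at the bottom. Beyond 0.009 the collar is below the index plate and the table can turn. Between two holes the plate keeps a let-go plunger in at about 0.0085; over a hole it springs out by itself and locks.
- turntable (a joint): angle of the table, rad: 0 at the start, growing anticlockwise seen from above; the holes are 1.047 apart, with about 0.02 of play either way in a hole. Freed and with the plunger in, about 0.25 N m turn it.
- clamp_lever (a joint): angle of the clamp lever, rad: 0 at its clamped stop (an eccentric in the base then brakes the table), 1.05 at its free stop. It grows clockwise seen from above about lever_pivot and stays where it is left; a push of about 3 to 7 N at the knob moves it, most of it near the clamped stop.
- lever_pivot (a point): point on the clamp lever's upright pivot, 62 mm above the bench, on a boss at the side of the base, 122 mm from the table's axis. Seen from the axis with the camera ahead, the boss is at the left, 90 degrees anticlockwise from the camera.
- lever_knob (a point): top centre of the clamp lever's upright black handle knob, 96 mm above the bench and 66 mm from the pivot; the knob is 24 mm across and its side reaches from 64 to 94 mm above the bench. The flat lever arm below it is at 52 to 59 mm.
- solder_spool: spool of solder standing on the bench, 60 mm across, 40 mm tall; a bystander, left of the fixture. Origin: underside.
- flux_tin: round white tin, 61 x 56 x 27 mm; a bystander, left of the fixture. Origin: underside.
- side_cutters: side cutters with red handles, 144 mm long, lying flat; a bystander, right of the fixture. Origin: underside.
- screwdriver: red screwdriver, 178 mm long, lying flat near the front edge; a bystander, left of the fixture. Origin: underside.
Mind the look-alikes: they are no part of the job. What is shaped like the capacitor but pink or yellow is not meant.

How it is judged:
By the outcome, as a careful person would: the job done as asked, in the order asked, and still so for the second after the job is handed in, with the robot touching nothing.
It also fails if it takes over 64 s, if anything falls off the work surface, if the arm or the gripper's body presses on something with over 40 N, if the wrist force passes 120 N, or if a joint passes its speed limit or range.

ROBOT

A 6-joint arm with a two-finger parallel gripper is mounted at the origin on a cart in front of the work surface, level with it; the furniture and walls round the work are solid. World frame = base frame: x ahead of the robot, y to its left, z up, the work surface at z = 0. Lengths are in m, angles in rad, forces in N, time in s.
With the tool pointing down it reaches from about 0.3 to 0.775 m from the base axis. Payload 14.6 kg.
Tool frame: the origin (TCP) lies midway between the tips of the shut fingers; the grasp point (between the pads) lies 19 mm behind it (ctrl.grip_depth is the distance from the TCP to the grasp point, in m); z points along the fingers, x is the direction in which the jaws open and shut, and the axes are right-handed (so a half turn about z gives the same grasp; the last joint's range is limited). The gripper opens to 94 mm and grips with 3 to 60 N. Pads are 16 mm wide; open, the fingers measure 119 mm over their backs; the gripper's body (75 mm by 177 mm) begins 78 mm behind the grasp point.
Start: joints at [1.129, 0.3, 1.521, -0, 1.321, -0.067], TCP at [0.201, 0.512, 0.169] pointing down, gripper open.
Joint ranges: [-3.03, 3.03], [-0.79, 2.21], [0.23, 2.52], [-1.04, 4.18], [0, 3.07], [-2.55, 2.55]. Speed limits (rad/s): [2.22, 2.22, 2.57, 3.14, 3.14, 3.14].

INTERFACE

Orientations are given as [roll, pitch, yaw] about the fixed x, y, z axes, in that order (R = Rz(yaw) Ry(pitch) Rx(roll)).
In Python, from station import ctrl gives the robot as it stands.
- The arm moves only by the tool play_rows, never from a script. Its argument "steps" is a list that holds one entry, the list of rows, each a list of 7 numbers: the shift along the tool's x, y, z in cm, then the turn, a rotation vector about the tool's x, y, z in rad, then the opening, from 0 (shut) to 1 (fully open). In form: [[[x, y, z, ax, ay, az, hand], ...]]. A call has 1 to 20 rows; each row is the pose to reach, as a shift and turn from the pose measured when the call began, along the tool's axes at that moment; what a row does not reach only later rows make up. A row lasts 1/12 s, in which the tool goes at most 41.7 mm and 7.16 degrees, less where a joint would pass 70% of its speed; a pose out of reach is approached as far as the arm can. A call with a gripper value outside its range is refused whole. The fingers move at their own pace and stop on an object; "force" is the grip in N (left out, the last holds). Time passes only in rows, so rows that repeat a pose let the fingers close. It gives the time, the measured TCP pose, the force and the opening at its end, in the units of the state.
- ctrl.get_obs(): the state, without advancing time (a new reading comes with each control period).
- ctrl.camera(name): name is "side" or "top" or "wrist"; returns a dict with "frame" (420x560x3 uint8, blue, green, red), "fovy" (degrees; the focal length in pixels is half the picture's height over the tangent of half this angle, whatever the lens; pixels are square), "cx", "cy" (the principal point, pixels), "world_to_cam" (4x4, takes a point from world to camera coordinates). Camera axes: x right, y up, looking along -z (the intrinsics and any distortion apply to the point x, -y, -z); pixel columns grow to the right and rows downward; lengths in m; the calibration is good to about 2 mm. A picture is of the moment at which its call begins. There is no depth.
- ctrl.hand_in(): hands the job in, once; it reports no verdict.
The state is a dict: "time_s": time; "qpos": joint angles; "joint_vel": joint speeds; "tau": joint torques, N m; "ee_pos": TCP position; "eef_rot": TCP orientation; "force": force on the tool from outside, world axes, zero at the start; "moment": the same for the moment, N m; "grip_width": finger opening in m.
Only numpy, scipy, OpenCV 4.12 (cv2) and the standard library are available. Lean on these libraries where they do the work, as an engineer would, in place of code of your own. Each camera call takes 0.05 s, during which the arm holds its last target. There are 200 camera calls.

## Working session

There is one attempt and no reset: what is moved stays moved. The work goes in short steps, Python scripts to look and compute and a tool call to move; the robot and the scene stay as the last step left them, time stands still between calls to the robot, and variables do not carry over. Pictures are saved under pics/ and viewed, about 8 in all and at most 12, crops included, and the job is handed in when it is done.

Besides the shell and the picture viewer there is one more tool, called after "Request:" as name([rows], argument=value, ...), one row to a line, values as JSON. play_rows: Moves the arm, as the interface text tells. Its arguments: {"type":"object","properties":{"steps":{"type":"array"},"force":{"type":"number"}},"required":["steps"]}

```bash
ls; mkdir -p pics
python3 - <<'E'
from station import ctrl
import cv2,numpy as np
for n in ("side","top"):
    c=ctrl.camera(n); cv2.imwrite(f"pics/{n}0.png",c["frame"]); print(n,c["fovy"],c["cx"],c["cy"],[k for k in c]); print(np.round(c["world_to_cam"],4).tolist())
o=ctrl.get_obs(); print(o)
E
```

```text
pics
side 51.9523317231607 280.0598542404196 207.90943210428304 ['frame', 'fovy', 'cx', 'cy', 'world_to_cam']
[[-0.9799, -0.1985, 0.0206, 0.5087], [0.1242, -0.526, 0.8414, -0.0612], [-0.1562, 0.827, 0.5401, -1.1063], [0.0, 0.0, 0.0, 1.0]]
top 48.828413167861044 284.5794448422965 211.8548780102374 ['frame', 'fovy', 'cx', 'cy', 'world_to_cam']
[[0.0057, -1.0, -0.0044, 0.1407], [0.9819, 0.0048, 0.1893, -0.501], [-0.1893, -0.0054, 0.9819, -1.0555], [0.0, 0.0, 0.0, 1.0]]
{'time_s': 0.1, 'qpos': array([ 1.12936970e+00,  3.00397745e-01,  1.52150876e+00, -3.31989753e-05,
        1.32069168e+00, -6.65844023e-02]), 'joint_vel': array([ 9.86760884e-05, -2.78394918e-03, -1.26119828e-03,  4.56640989e-04,
       -5.98293966e-05,  7.83800205e-04]), 'tau': array([ 2.98227515e-04, -5.32640183e+01, -3.53288305e+01,  7.09050894e-02,
        2.35149404e-02, -8.94491478e-06]), 'ee_pos': array([0.20125915, 0.51156829, 0.16895718]), 'eef_rot': array([-3.14155784e+00,  1.00544401e-03,  1.19596235e+00]), 'force': array([ 0.19829759,  0.04603375, -0.25459494]), 'moment': array([-0.04432712,  0.01600726, -0.05403523]), 'grip_width': 0.0937147024789325}
```

View pics/top0.png

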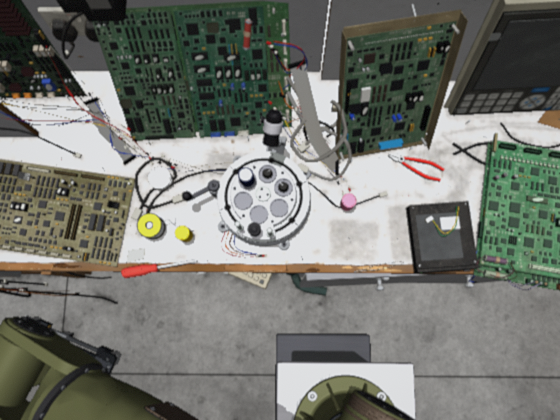

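View pics/side0.png

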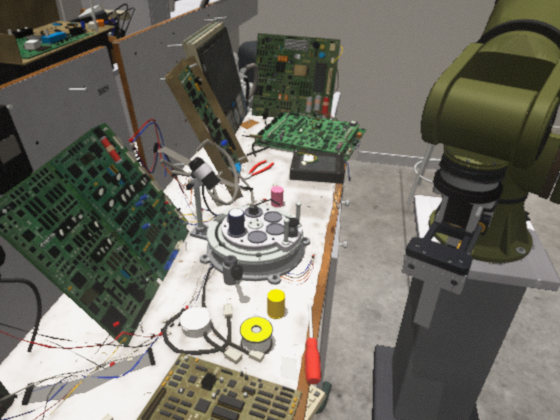

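The top view shows the capacitor at (247,175), left of the camera (273,125). The button is at (255,229), the lever pivot at (213,187) and the lever knob at (187,196). The table therefore has to turn clockwise. I'll zoom in for pixel measurements.

```bash
cat > h.py <<'E'
import numpy as np
from station import ctrl
def ray(c,u,v):
    f=210/np.tan(np.radians(c["fovy"]/2)); T=np.array(c["world_to_cam"]); R=T[:3,:3]
    d=R.T@np.array([(u-c["cx"])/f,-(v-c["cy"])/f,-1]); return -R.T@T[:3,3],d
def onz(c,u,v,z):
    o,d=ray(c,u,v); return o+d*(z-o[2])/d[2]
def proj(c,p):
    f=210/np.tan(np.radians(c["fovy"]/2)); q=np.array(c["world_to_cam"])@np.r_[p,1]
    return c["cx"]+f*q[0]/-q[2], c["cy"]-f*q[1]/-q[2]
def tri(*cs):
    A=0;b=0
    for c,u,v in cs:
        o,d=ray(c,u,v); d/=np.linalg.norm(d); M=np.eye(3)-np.outer(d,d); A=A+M; b=b+M@o
    return np.linalg.solve(A,b)
E
python3 - <<'E'
import cv2,numpy as np
a=cv2.imread("pics/top0.png")[110:260,170:330]; b=cv2.imread("pics/side0.png")[150:300,180:330]
a=cv2.resize(a,None,fx=4,fy=4,interpolation=cv2.INTER_CUBIC);b=cv2.resize(b,None,fx=4,fy=4,interpolation=cv2.INTER_CUBIC)
cv2.imwrite("pics/topz.png",a);cv2.imwrite("pics/sidez.png",b)
E
```

```text
(no output)
```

View pics/topz.png

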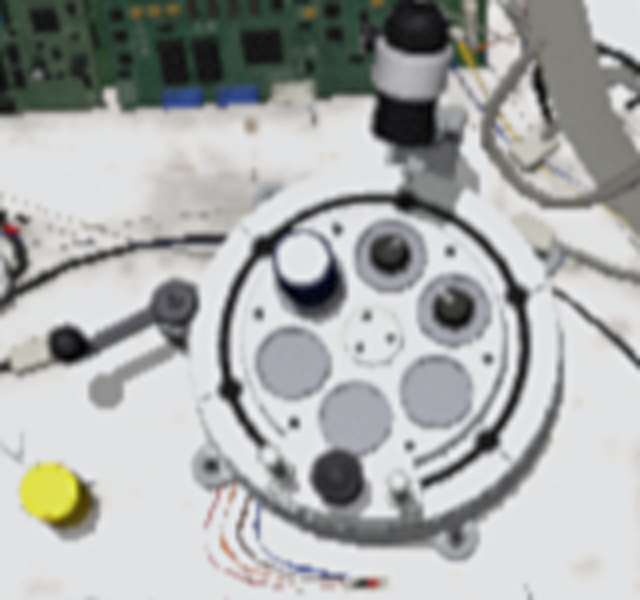

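View pics/sidez.png

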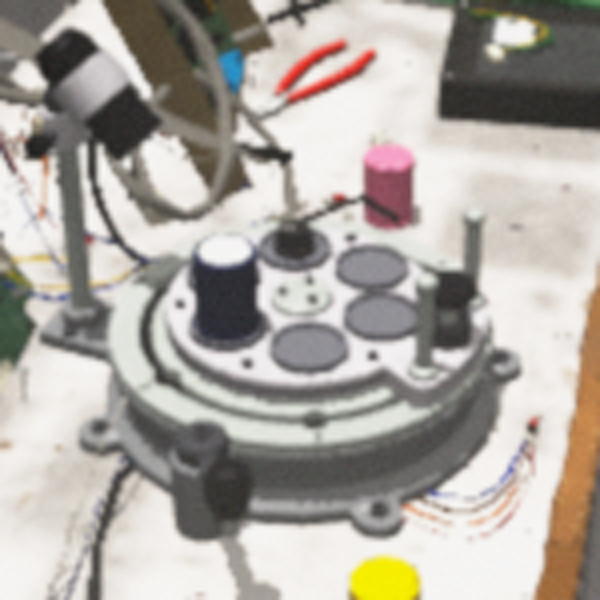

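Run:
```python
from h import *
t=ctrl.camera("top");s=ctrl.camera("side")
P={"axis":((373,337),(302,293),.070),"button":((338,470),(457,284),.106),"postL":((275,452),(427,278),.133),"postR":((401,478),(474,214),.133),
"lknob":((68,340),(228,472),.096),"pivot":((175,297),(203,435),.062),"nestfront":((391,255),(294,243),.075),"cap":((304,257),(225,248),.123)}
for k,(a,b,z) in P.items():
    a=(a[0]/4+170-.4,a[1]/4+110-.4);b=(b[0]/4+180-.4,b[1]/4+150-.4)
    print(k,tri((t,*a),(s,*b)).round(4),onz(t,*a,z).round(4),onz(s,*b,z).round(4))
```

```text
axis [0.539  0.1945 0.0738] [0.539  0.1946 0.07  ] [0.5412 0.1891 0.07  ]
button [0.4508 0.2111 0.106 ] [0.4539 0.2112 0.106 ] [0.4477 0.2117 0.106 ]
postL [0.4594 0.2443 0.1299] [0.4595 0.244  0.133 ] [0.4581 0.2489 0.133 ]
postR [0.4457 0.1749 0.1292] [0.4454 0.1748 0.133 ] [0.4445 0.1811 0.133 ]
lknob [0.5321 0.3703 0.0882] [0.5304 0.3686 0.096 ] [0.5292 0.379  0.096 ]
pivot [0.5641 0.3136 0.0604] [0.5648 0.3135 0.062 ] [0.5624 0.3157 0.062 ]
nestfront [0.5632 0.1819 0.1026] [0.5876 0.1845 0.075 ] [0.557  0.1462 0.075 ]
cap [0.5729 0.2314 0.1233] [0.5728 0.2314 0.123 ] [0.5732 0.231  0.123 ]
```

```bash
cat >> h.py <<'E'
from scipy.spatial.transform import Rotation as Ro
def rel(p,yaw):
    o=ctrl.get_obs(); R0=Ro.from_euler("xyz",o["eef_rot"]); R1=Ro.from_euler("xyz",[np.pi,0,yaw])
    return np.r_[R0.inv().apply(np.array(p)-o["ee_pos"])*100,(R0.inv()*R1).as_rotvec()]
def show(tg):
    for p,y in tg: print("[",", ".join("%.2f"%v for v in rel(p,y)),"]")
def st():
    o=ctrl.get_obs(); print(o["time_s"],o["ee_pos"].round(4),o["eef_rot"].round(3),o["force"].round(2),o["grip_width"].round(4),o["qpos"].round(2))
E
python3 - <<'E'
from h import *
t=ctrl.camera("top");s=ctrl.camera("side")
for k,a,b in [("brBR",(288,132),(187,240)),("brTR",(286,5),(105,125)),("brBL",(118,137),(125,340)),("yel",(182.5,231),(277,295))]: print(k,tri((t,*a),(s,*b)).round(3))
print(onz(t,118,137,0),onz(t,200,137,0))
show([((.49,.34,.17),np.radians(31.5)),((.503,.354,.07),np.radians(31.5))])
E
```

```text
brBR [ 0.74   0.136 -0.052]
brTR [0.907 0.142 0.254]
brBL [0.68  0.552 0.054]
yel [0.451 0.385 0.048]
[0.70384889 0.57384601 0.        ] [0.7047244  0.36242469 0.        ]
[ -5.41, 33.15, -0.07, 0.00, 0.00, 0.65 ]
[ -3.63, 33.85, 9.93, 0.00, 0.00, 0.65 ]
```

Request:
play_rows([
  [[-1,8,0,0,0,0.15,0],[-3,16,0,0,0,0.3,0],[-5.4,24,0,0,0,0.5,0],[-5.4,33.2,0,0,0,0.65,0],[-5.4,33.2,0,0,0,0.65,0],[-5.4,33.2,0,0,0,0.65,0],[-5.4,33.2,0,0,0,0.65,0],[-5.4,33.2,0,0,0,0.65,0],[-5.4,33.2,0,0,0,0.65,0],[-5.4,33.2,0,0,0,0.65,0],[-5.4,33.2,0,0,0,0.65,0],[-5.4,33.2,0,0,0,0.65,0],[-5.4,33.2,0,0,0,0.65,0],[-5.4,33.2,0,0,0,0.65,0],[-5.4,33.2,0,0,0,0.65,0]],
])

```text
time_s: 1.55
ee_pos: [0.4899, 0.3406, 0.1695]
eef_rot: [3.141, -0.0, 0.547]
force: [0.2, -0.2, 0.4]
grip_width: 0.0007
```

Run:
```python
from h import *
import cv2
st()
c=ctrl.camera("wrist"); cv2.imwrite("pics/w1.png",c["frame"]); np.save("w1.npy",c["world_to_cam"]); print(c["fovy"],c["cx"],c["cy"])
for p in [(.531,.3705,.096),(.5645,.313,.062),(.452,.2115,.106)]: print(np.round(proj(c,p),1))
show([((.503,.354,.07),np.radians(31.5))])
```

```text
Traceback (most recent call last):
  File "h.py", line 23, in st
    o=ctrl.get_obs(); print(o["time_s"],o["ee_pos"].round(4),o["eef_rot"].round(3),o["force"].round(2),o["grip_width"].round(4),o["qpos"].round(2))
                                                                                                       ^^^^^^^^^^^^^^^^^^^^^
AttributeError: 'float' object has no attribute 'round'
```

```bash
sed -i 's/o\["grip_width"\].round(4)/o["grip_width"]/' h.py
python3 - <<'E'
from h import *
import cv2
st()
c=ctrl.camera("wrist"); f=c["frame"].copy(); print(c["fovy"],c["cx"],c["cy"])
for p in [(.531,.3705,.096),(.5645,.313,.062),(.452,.2115,.106)]:
    q=np.round(proj(c,p)); print(q); cv2.drawMarker(f,(int(q[0]),int(q[1])),(255,0,255),0,12,1)
cv2.imwrite("pics/w1.png",f)
show([((.503,.354,.07),np.radians(31.5))])
E
```

```text
1.55 [0.4899 0.3406 0.1695] [ 3.141 -0.     0.547] [ 0.17 -0.22  0.43] 0.000749340597662891 [ 0.55  0.4   1.38 -0.    1.36 -0.  ]
62.30467862233008 284.85019899966926 204.38284345009933
[344. 198.]
[334. 255.]
[173. 303.]
[ 1.81, -0.49, 9.95, 0.00, 0.00, -0.00 ]
```

View pics/w1.png

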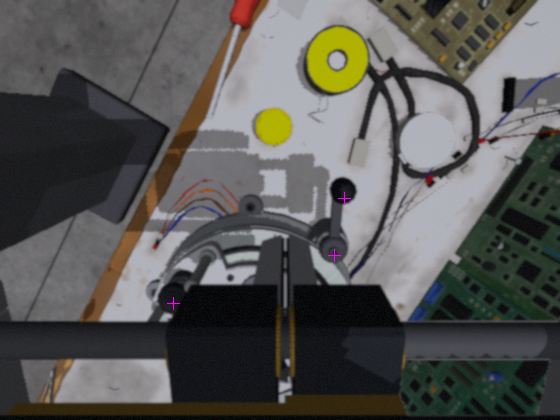

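Run:
```python
from h import *
w=ctrl.camera("wrist");t=ctrl.camera("top")
for n,a,b,z in [("knob",(343,189),(68,341),.096),("piv",(333,243),(175,297),.068),("btn",(173,300),(338,470),.106)]:
    b=(b[0]/4+169.6,b[1]/4+109.6); print(n,onz(w,*a,z).round(4),onz(t,*b,z).round(4),tri((w,*a),(t,*b)).round(4))
```

```text
knob [0.5263 0.3762 0.096 ] [0.5298 0.3685 0.096 ] [0.5341 0.3739 0.0709]
piv [0.555 0.324 0.068] [0.5633 0.3125 0.068 ] [0.5678 0.3168 0.0382]
btn [0.4504 0.2141 0.106 ] [0.4539 0.2112 0.106 ] [0.4523 0.2118 0.1035]
```

The wrist view shows the lever knob at (343,189), the boss at (333,243) and the button at about (173,300), within a few millimetres of my estimates. I'll descend beside the knob.

Run:
```python
from h import *
show([((.502,.358,.071),np.radians(30))])
```

```text
[ 1.93, -0.91, 9.84, 0.00, 0.00, 0.02 ]
```

Request:
play_rows([
  [[0.9,-0.9,3,0,0,0.02,0],[1.9,-0.9,6,0,0,0.02,0],[1.9,-0.9,8.5,0,0,0.02,0],[1.9,-0.9,9.8,0,0,0.02,0],[1.9,-0.9,9.8,0,0,0.02,0],[1.9,-0.9,9.8,0,0,0.02,0]],
])

```text
time_s: 2.2
ee_pos: [0.5017, 0.3577, 0.0714]
eef_rot: [3.141, 0.001, 0.527]
force: [0.1, -0.5, 0.5]
grip_width: 0.0005
```

```bash
cat >> h.py <<'E'
PIV=np.array([.562,.3155]); AX=np.array([.540,.193])
def lev(angs,side,z=.071,d=.0245,r=.066):
    "tip poses for lever angles (rad); side=-1 pushes to free, +1 back"
    a0=np.radians(120); out=[]
    for a in angs:
        k=PIV+r*np.array([np.cos(a0-a),np.sin(a0-a)]); t=a0-a-np.pi/2
        p=k+side*d*np.array([np.cos(t),np.sin(t)]); out.append(((p[0],p[1],z),t))
    return out
E
python3 - <<'E'
from h import *
st()
show(lev(np.arange(0,1.11,.0733),-1))
E
```

```text
2.2 [0.5017 0.3577 0.0714] [3.141e+00 1.000e-03 5.270e-01] [ 0.11 -0.48  0.51] 0.0005374775672622175 [ 0.56  0.54  1.42 -0.    1.18  0.03]
[ 0.66, 0.07, 0.04, 0.00, 0.00, 0.00 ]
[ 1.15, -0.09, 0.04, 0.00, 0.00, 0.08 ]
[ 1.65, -0.21, 0.04, 0.00, 0.00, 0.15 ]
[ 2.16, -0.30, 0.04, 0.00, 0.00, 0.22 ]
[ 2.67, -0.35, 0.04, 0.00, 0.00, 0.30 ]
[ 3.19, -0.36, 0.04, 0.00, 0.00, 0.37 ]
[ 3.70, -0.33, 0.04, 0.00, 0.00, 0.44 ]
[ 4.22, -0.27, 0.04, 0.00, 0.00, 0.52 ]
[ 4.72, -0.17, 0.04, 0.00, 0.00, 0.59 ]
[ 5.22, -0.03, 0.04, 0.00, 0.00, 0.66 ]
[ 5.70, 0.14, 0.04, 0.00, 0.00, 0.74 ]
[ 6.18, 0.35, 0.04, 0.00, 0.00, 0.81 ]
[ 6.63, 0.60, 0.04, 0.00, 0.00, 0.88 ]
[ 7.07, 0.87, 0.04, 0.00, 0.00, 0.96 ]
[ 7.48, 1.18, 0.04, 0.00, 0.00, 1.03 ]
[ 7.87, 1.51, 0.04, 0.00, 0.00, 1.10 ]
```

Request:
play_rows([
  [[0.66,0.05,0,0,0,0,0],[1.15,-0.1,0,0,0,0.08,0],[1.65,-0.2,0,0,0,0.15,0],[2.16,-0.3,0,0,0,0.22,0],[2.67,-0.35,0,0,0,0.3,0],[3.19,-0.36,0,0,0,0.37,0],[3.7,-0.33,0,0,0,0.44,0],[4.22,-0.27,0,0,0,0.52,0],[4.72,-0.17,0,0,0,0.59,0],[5.22,-0.03,0,0,0,0.66,0],[5.7,0.14,0,0,0,0.74,0],[6.18,0.35,0,0,0,0.81,0],[6.4,0.48,0,0,0,0.85,0]],
])

```text
time_s: 3.28
ee_pos: [0.5608, 0.3863, 0.0732]
eef_rot: [-3.14, -0.001, -0.328]
force: [0.2, -0.4, -0.5]
grip_width: -0.0
```

Run:
```python
from h import *
import cv2
st()
show(lev([.85,.9,.95,1.0,1.05,1.1,1.15],-1))
c=ctrl.camera("top")["frame"][110:260,170:330]
s=ctrl.camera("side")["frame"][200:320,200:360]
cv2.imwrite("pics/a1.png",np.vstack([cv2.resize(c,None,fx=2,fy=2),cv2.resize(s,None,fx=2,fy=2)]))
```

```text
3.2833 [0.5608 0.3863 0.0732] [-3.14e+00 -1.00e-03 -3.28e-01] [ 0.15 -0.41 -0.53] -3.2850850625417176e-05 [ 0.55  0.67  1.2  -0.    1.27  0.88]
[ -0.07, 0.07, 0.22, -0.00, -0.00, -0.00 ]
[ 0.26, -0.05, 0.22, -0.00, -0.00, 0.05 ]
[ 0.60, -0.15, 0.22, -0.00, -0.00, 0.10 ]
[ 0.94, -0.23, 0.22, -0.00, -0.00, 0.15 ]
[ 1.29, -0.29, 0.22, -0.00, -0.00, 0.20 ]
[ 1.64, -0.34, 0.22, -0.00, -0.00, 0.25 ]
[ 1.99, -0.37, 0.22, -0.00, -0.00, 0.30 ]
```

View pics/a1.png

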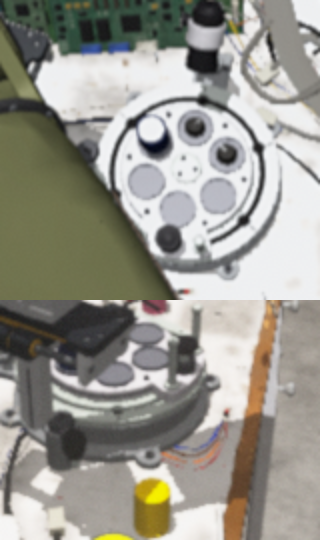

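Run:
```python
from h import *
import cv2
c=ctrl.camera("wrist"); f=c["frame"].copy()
for a in (0,.85):
    k=lev([a],1,z=.096,d=0)[0][0]; q=proj(c,k); print(q); cv2.drawMarker(f,(int(q[0]),int(q[1])),(255,0,255),0,12,1)
cv2.imwrite("pics/w2.png",f)
```

```text
(np.float64(242.4897002004311), np.float64(278.8800460640497))
(np.float64(325.70558360443727), np.float64(244.1302944877371))
```

View pics/w2.png

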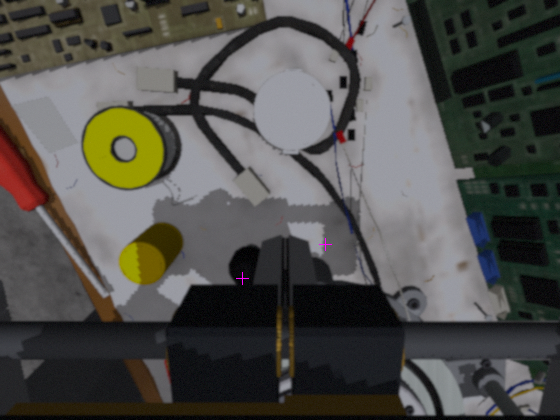

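Run:
```python
from h import *
import cv2
c=ctrl.camera("wrist"); print(proj(c,ctrl.get_obs()["ee_pos"]))
cv2.imwrite("pics/w3.png",cv2.resize(cv2.convertScaleAbs(c["frame"][200:300,210:360],alpha=2,beta=10),None,fx=5,fy=5,interpolation=cv2.INTER_CUBIC))
```

```text
(np.float64(284.5231280085257), np.float64(230.73545468327876))
```

View pics/w3.png

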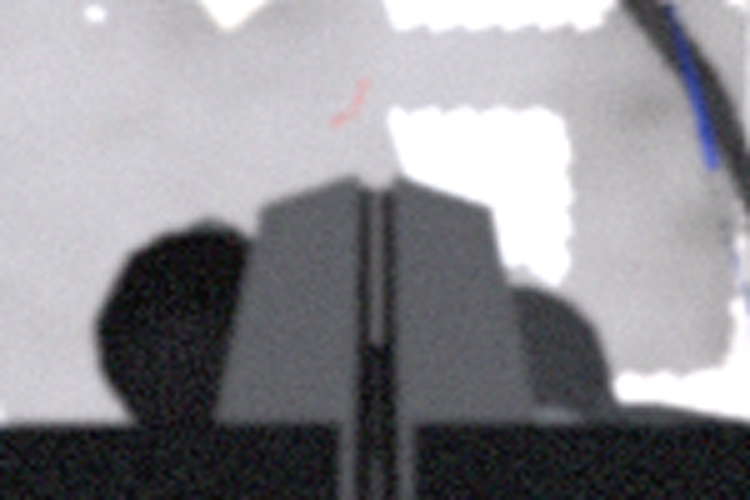

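Run:
```python
from h import *
w=ctrl.camera("wrist")
print("knob",onz(w,247,266,.096), onz(w,247,262,.096)); print("boss",onz(w,316,285,.068),onz(w,316,285,.09))
print(np.linalg.inv(w["world_to_cam"])[:3,3])
```

```text
knob [0.53397796 0.37975489 0.096     ] [0.53486227 0.38217871 0.096     ]
boss [0.56729524 0.33995171 0.068     ] [0.56890476 0.35161651 0.09      ]
[0.58332979 0.45616016 0.28717088]
```

The black knob at (245,265) is behind the finger, so the finger slipped past it. I'll go back with the jaws set radially and opened about 14 mm, so the knob nests between the fingertips and can't slip off.

Run:
```python
from h import *
show([((.56,.386,.14),-.328),((.49,.346,.14),np.radians(120))])
```

```text
[ 0.03, -0.02, -6.79, -0.00, -0.00, 0.01 ]
[ -5.35, 5.99, -6.79, 0.00, -0.00, -2.42 ]
```

Request:
play_rows([
  [[0,0,-3.5,0,0,0,0],[0,0,-6.8,0,0,0,0],[0,0,-6.8,0,0,-0.12,0],[-1,1,-6.8,0,0,-0.24,0],[-2,2,-6.8,0,0,-0.36,0],[-3,3,-6.8,0,0,-0.48,0],[-4,4,-6.8,0,0,-0.6,0],[-5.35,6,-6.8,0,0,-0.72,0],[-5.35,6,-6.8,0,0,-0.84,0.15],[-5.35,6,-6.8,0,0,-0.96,0.15],[-5.35,6,-6.8,0,0,-1.08,0.15],[-5.35,6,-6.8,0,0,-1.2,0.15],[-5.35,6,-6.8,0,0,-1.32,0.15],[-5.35,6,-6.8,0,0,-1.44,0.15],[-5.35,6,-6.8,0,0,-1.56,0.15],[-5.35,6,-6.8,0,0,-1.68,0.15],[-5.35,6,-6.8,0,0,-1.8,0.15],[-5.35,6,-6.8,0,0,-1.92,0.15],[-5.35,6,-6.8,0,0,-2.04,0.15],[-5.35,6,-6.8,0,0,-2.16,0.15]],
])

```text
time_s: 5.2
ee_pos: [0.4899, 0.3461, 0.1407]
eef_rot: [3.141, -0.0, 1.845]
force: [0.2, -0.6, -0.4]
grip_width: 0.0143
```

Request:
play_rows([
  [[0,0,0,0,0,-0.12,0.15],[0,0,0,0,0,-0.26,0.15],[0,0,0,0,0,-0.26,0.15],[0,0,0,0,0,-0.26,0.15],[0,0,0,0,0,-0.26,0.15]],
])

```text
time_s: 5.62
ee_pos: [0.4899, 0.3461, 0.1409]
eef_rot: [3.141, 0.0, 2.102]
force: [1.0, -0.1, 0.5]
grip_width: 0.0141
```

Run:
```python
from h import *
import cv2
st()
w=ctrl.camera("wrist"); t=ctrl.camera("top")
a=w["frame"]; b=cv2.resize(t["frame"][140:240,165:255],None,fx=4.2,fy=4.2,interpolation=cv2.INTER_CUBIC)
cv2.imwrite("pics/w4.png",np.hstack([a[:,80:480],b]))
```

```text
5.6167 [0.4899 0.3461 0.1409] [3.141 0.    2.102] [ 1.04 -0.11  0.53] 0.014133939829765702 [ 0.55  0.43  1.41 -0.    1.3  -1.55]
```

View pics/w4.png

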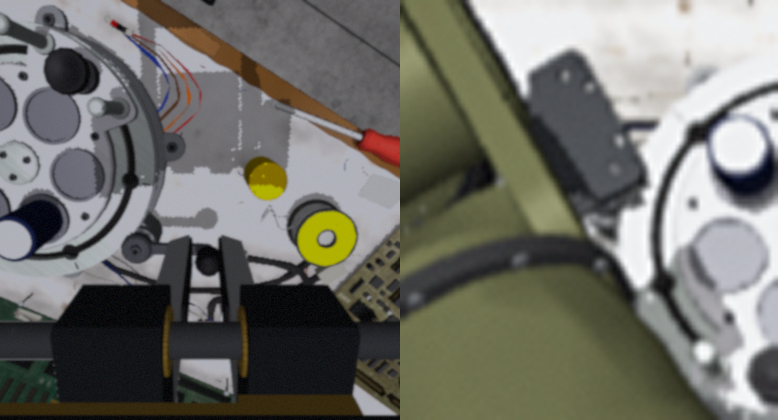

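Run:
```python
from h import *
w=ctrl.camera("wrist")
k=onz(w,288,261,.096); b=onz(w,218,247,.07); print(k,b,k-b,np.linalg.norm((k-b)[:2]))
print(proj(w,ctrl.get_obs()["ee_pos"]))
print(onz(w,80+72,72,.106),onz(w,80+103,105,.133),onz(w,80+16,162,.07))
```

```text
[0.52474881 0.36991536 0.096     ] [0.55431519 0.31627906 0.07      ] [-0.02956639  0.05363631  0.026     ] 0.06124561050662852
(np.float64(284.4123875878835), np.float64(229.46082119194938))
[0.44889482 0.2183256  0.106     ] [0.4541973  0.25267622 0.133     ] [0.5389298  0.19497906 0.07      ]
```

The knob shows at (288,260) in the full wrist frame, centred in the finger gap. Two views agree on (0.529, 0.372) once a constant wrist-camera offset of 5 mm is removed. I'll descend lower and push in small steps, watching the force.

Run:
```python
from h import *
d=np.array([np.cos(np.radians(30)),.5])
for s in (.030,.020,.014):
    p=np.array([.529,.372])-s*d; show([((p[0],p[1],.066),np.radians(120))])
```

```text
[ 0.27, 1.68, 7.48, 0.00, 0.00, 0.01 ]
[ 0.26, 2.68, 7.48, 0.00, 0.00, 0.01 ]
[ 0.26, 3.28, 7.48, 0.00, 0.00, 0.01 ]
```

Request:
play_rows([
  [[0.25,0.8,2.5,0,0,0,0.15],[0.25,1.5,5,0,0,0,0.15],[0.25,1.5,7,0,0,0,0.15],[0.25,1.5,7.5,0,0,0,0.15],[0.25,1.5,7.5,0,0,0,0.15],[0.25,2.0,7.5,0,0,0,0.15],[0.25,2.4,7.5,0,0,0,0.15],[0.25,2.8,7.5,0,0,0,0.15],[0.25,3.2,7.5,0,0,0,0.15],[0.25,3.2,7.5,0,0,0,0.15]],
])

```text
time_s: 6.6
ee_pos: [0.517, 0.365, 0.0664]
eef_rot: [3.14, 0.0, 2.103]
force: [-0.0, 0.4, 0.2]
grip_width: 0.0144
```

Run:
```python
from h import *
import cv2
st()
w=ctrl.camera("wrist");cv2.imwrite("pics/w5.png",w["frame"])
f=w["frame"][225:300,255:320]; m=(f.max(2)<28).astype(np.uint8)
n,l,s,c=cv2.connectedComponentsWithStats(m); print([(s[i].tolist(),c[i].round().tolist()) for i in range(1,n) if s[i][4]>40])
```

```text
6.6 [0.517  0.365  0.0664] [3.14  0.    2.103] [-0.02  0.38  0.22] 0.014385967350256509 [ 0.56  0.58  1.38 -0.    1.19 -1.55]
[([8, 14, 45, 61, 1204], [30.0, 39.0])]
```

Request:
play_rows([
  [[0,0.3,0,0,0,0,0.15],[0,0.6,0,0,0,0,0.15],[0,0.9,0,0,0,0,0.15],[0,0.9,0,0,0,0,0.15]],
])

```text
time_s: 6.98
ee_pos: [0.5248, 0.3695, 0.0661]
eef_rot: [3.14, 0.0, 2.103]
force: [-0.4, -0.1, 0.6]
grip_width: 0.0142
```

Run:
```python
from h import *
import cv2
st()
w=ctrl.camera("wrist");a=cv2.imread("pics/w5.png")
cv2.imwrite("pics/w6.png",np.hstack([cv2.convertScaleAbs(cv2.resize(x[190:300,220:350],None,fx=3,fy=3,interpolation=cv2.INTER_CUBIC),alpha=2) for x in (a,w["frame"])]))
```

```text
6.9833 [0.5248 0.3695 0.0661] [3.14  0.    2.103] [-0.44 -0.14  0.6 ] 0.01421979890950171 [ 0.56  0.6   1.35 -0.    1.2  -1.55]
```

View pics/w6.png

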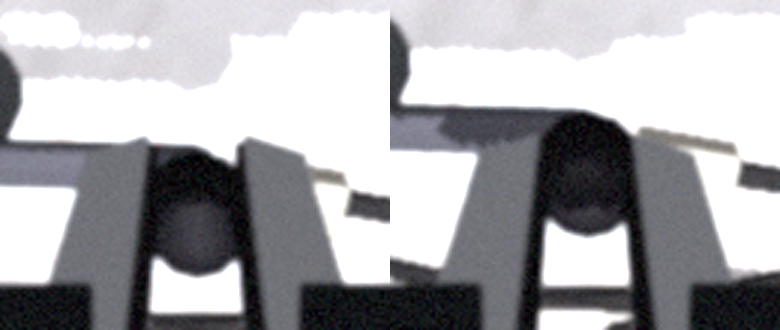

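The two panels show the lever has not moved while the fingers advanced, and the force is zero. I'll advance a little more to see whether contact comes.

Request:
play_rows([
  [[0,0.3,0,0,0,0,0.15],[0,0.6,0,0,0,0,0.15],[0,0.6,0,0,0,0,0.15]],
])

```text
time_s: 7.28
ee_pos: [0.5301, 0.3727, 0.066]
eef_rot: [3.14, 0.0, 2.103]
force: [0.2, 0.3, -0.8]
grip_width: 0.0141
```

Run:
```python
from h import *
import cv2
st(); o=ctrl.get_obs(); print(o["tau"].round(1),o["moment"].round(2))
s=ctrl.camera("side"); cv2.imwrite("pics/s2.png",cv2.resize(s["frame"][190:320,170:340],None,fx=4.5,fy=4.5,interpolation=cv2.INTER_CUBIC))
print(proj(s,o["ee_pos"]))
```

```text
7.2833 [0.5301 0.3727 0.066 ] [3.14  0.    2.103] [ 0.17  0.34 -0.85] 0.014084322843144266 [ 0.56  0.61  1.32 -0.    1.21 -1.55]
[  0.  -67.9 -33.8  -0.    0.1  -0. ] [-0.    0.05 -0.01]
(np.float64(237.54858246078828), np.float64(277.2013254777644))
```

View pics/s2.png

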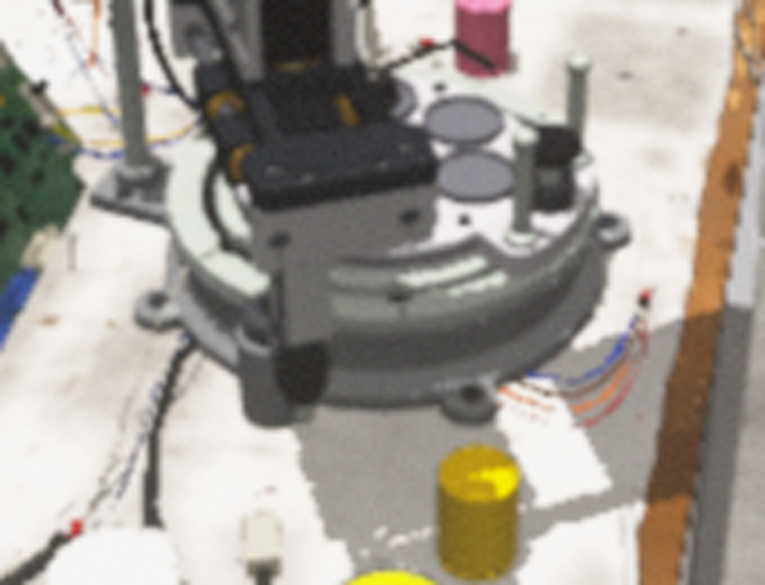

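The finger ends at about (305,345) in the zoom, right at the knob's top, with zero force. So the tips stand higher than the reported TCP suggests. I'll touch down gently on the knob top to find the real offset.

Request:
play_rows([
  [[0,0,0.1,0,0,0,0.15],[0,0,0.2,0,0,0,0.15],[0,0,0.2,0,0,0,0.15]],
])

```text
time_s: 7.58
ee_pos: [0.5298, 0.3724, 0.0636]
eef_rot: [3.141, 0.0, 2.103]
force: [-0.3, 0.9, 0.2]
grip_width: 0.014
```

Request:
play_rows([
  [[0,0,0.1,0,0,0,0.15],[0,0,0.2,0,0,0,0.15],[0,0,0.2,0,0,0,0.15]],
])

```text
time_s: 7.83
ee_pos: [0.5296, 0.3724, 0.0614]
eef_rot: [3.141, 0.0, 2.103]
force: [0.3, 0.7, 0.1]
grip_width: 0.0142
```

Run:
```python
from h import *
s=ctrl.camera("side")
o,d=ray(s,238.4,266.7)
for y in (.36,.37,.38,.39): print((o+d*(y-o[1])/d[1]).round(4))
import cv2
for p in [(.529,.372,.096),(.529,.372,.064)]: print(proj(s,p))
f=s["frame"]; print(f[255:290,238].tolist())
```

```text
[0.5315 0.36   0.082 ]
[0.5283 0.37   0.0909]
[0.5252 0.38   0.0998]
[0.522  0.39   0.1088]
(np.float64(237.69769214709882), np.float64(265.28820832568283))
(np.float64(238.22706048396802), np.float64(277.8224043972173))
[[102, 105, 107], [106, 108, 108], [104, 106, 109], [104, 109, 110], [102, 108, 108], [103, 106, 108], [106, 108, 110], [103, 105, 108], [103, 107, 109], [106, 109, 108], [102, 105, 107], [100, 105, 106], [87, 89, 93], [61, 64, 67], [49, 47, 49], [45, 47, 49], [36, 39, 41], [40, 41, 44], [43, 45, 47], [39, 44, 48], [42, 47, 47], [43, 46, 44], [40, 43, 46], [41, 44, 47], [53, 59, 59], [80, 85, 83], [98, 102, 101], [98, 103, 103], [111, 116, 117], [133, 137, 143], [145, 152, 157], [148, 153, 160], [149, 154, 159], [151, 159, 164], [150, 158, 164]]
```

Side-view rays put the visible fingertip at z ≈ 0.10 while the reported TCP is at 0.061–0.066. The real tips seem to sit about 35 mm above the reported TCP. I'll continue the gentle touch-down.

Request:
play_rows([
  [[0,0,0.1,0,0,0,0.15],[0,0,0.2,0,0,0,0.15],[0,0,0.2,0,0,0,0.15]],
])

```text
time_s: 8.13
ee_pos: [0.5296, 0.3723, 0.0592]
eef_rot: [3.141, 0.0, 2.103]
force: [0.7, 0.0, 0.9]
grip_width: 0.0141
```

Request:
play_rows([
  [[0,0,0.1,0,0,0,0.15],[0,0,0.2,0,0,0,0.15],[0,0,0.2,0,0,0,0.15]],
])

```text
time_s: 8.38
ee_pos: [0.5297, 0.3724, 0.0573]
eef_rot: [3.141, 0.0, 2.103]
force: [-1.0, -0.9, 2.7]
grip_width: 0.0142
```

Run:
```python
from h import *
st()
s=ctrl.camera("side")["frame"]; print(s[258:284,238,1].tolist())
w=ctrl.camera("wrist")["frame"]; print("left finger col",w[225:250,262,1].tolist()); print("gap col",w[215:290:2,285,1].tolist())
```

```text
8.3833 [0.5297 0.3724 0.0573] [3.141 0.    2.103] [-1.03 -0.95  2.68] 0.014241145047734221 [ 0.56  0.62  1.33 -0.    1.19 -1.55]
[105, 106, 107, 108, 105, 108, 104, 107, 111, 108, 104, 85, 57, 42, 41, 46, 48, 43, 48, 47, 43, 52, 85, 103, 102, 117]
left finger col [38, 39, 37, 37, 36, 35, 38, 39, 36, 37, 39, 49, 56, 58, 56, 58, 60, 57, 59, 59, 57, 59, 59, 59, 60]
gap col [182, 182, 181, 156, 53, 2, 0, 0, 9, 8, 10, 16, 11, 19, 19, 18, 16, 15, 12, 17, 13, 5, 9, 5, 10, 43, 144, 182, 181, 177, 173, 167, 162, 155, 126, 39, 29, 29]
```

Contact came at reported z = 0.0573, while the finger edge in the side view tracks to about z = 0.096. The knob rim is at 0.095, so the real tips are about 38 mm above the reported TCP. That explains the first miss. I'll back off, go lower and push properly.

Request:
play_rows([
  [[0,0,-0.8,0,0,0,0.15],[0,0,-1.5,0,0,0,0.15],[0,-1.5,-1.5,0,0,0,0.15],[0,-3,-1.5,0,0,0,0.15],[0,-3.8,-1,0,0,0,0.15],[0,-3.8,0.5,0,0,0,0.15],[0,-3.8,1.5,0,0,0,0.15],[0,-3.8,2.3,0,0,0,0.15],[0,-3.8,2.3,0,0,0,0.15]],
])

```text
time_s: 9.23
ee_pos: [0.4965, 0.3527, 0.0328]
eef_rot: [-3.14, 0.0, 2.103]
force: [-0.7, -0.6, -0.8]
grip_width: 0.0142
```

Run:
```python
from h import *
st()
show([(p,y+np.pi/2) for p,y in lev(np.linspace(-.2,1.1,19),-1,z=.034,d=.018)])
```

```text
9.2333 [0.4965 0.3527 0.0328] [-3.14   0.     2.103] [-0.66 -0.59 -0.79] 0.01417231436443858 [ 0.56  0.57  1.47 -0.    1.1  -1.55]
[ -0.39, 0.74, -0.12, -0.00, 0.00, -0.19 ]
[ -0.19, 1.19, -0.12, -0.00, 0.00, -0.12 ]
[ -0.02, 1.65, -0.12, -0.00, 0.00, -0.05 ]
[ 0.11, 2.13, -0.12, -0.00, 0.00, 0.03 ]
[ 0.21, 2.61, -0.12, -0.00, 0.00, 0.10 ]
[ 0.28, 3.10, -0.12, -0.00, 0.00, 0.17 ]
[ 0.31, 3.59, -0.13, -0.00, 0.00, 0.24 ]
[ 0.30, 4.09, -0.13, -0.00, 0.00, 0.31 ]
[ 0.26, 4.58, -0.13, -0.00, 0.00, 0.39 ]
[ 0.18, 5.07, -0.13, -0.00, 0.00, 0.46 ]
[ 0.07, 5.55, -0.13, -0.00, 0.00, 0.53 ]
[ -0.08, 6.02, -0.13, -0.00, 0.00, 0.60 ]
[ -0.26, 6.48, -0.13, -0.00, 0.00, 0.68 ]
[ -0.47, 6.93, -0.13, -0.00, 0.00, 0.75 ]
[ -0.71, 7.36, -0.13, -0.00, 0.00, 0.82 ]
[ -0.99, 7.77, -0.13, -0.00, 0.00, 0.89 ]
[ -1.29, 8.16, -0.13, -0.00, 0.00, 0.96 ]
[ -1.62, 8.52, -0.13, -0.00, 0.00, 1.04 ]
[ -1.98, 8.86, -0.13, -0.00, 0.00, 1.11 ]
```

First only a short push, to check for contact.

Request:
play_rows([
  [[0,0.8,-0.1,0,0,0,0.15],[0,1.6,-0.1,0,0,0,0.15],[0.1,2.1,-0.1,0,0,0,0.15],[0.15,2.4,-0.1,0,0,0.06,0.15],[0.2,2.6,-0.1,0,0,0.1,0.15],[0.2,2.6,-0.1,0,0,0.1,0.15]],
])

```text
time_s: 9.73
ee_pos: [0.5181, 0.3679, 0.034]
eef_rot: [-3.14, 0.0, 2.001]
force: [-0.2, -0.7, 0.0]
grip_width: 0.0141
```

Run:
```python
from h import *
st()
w=ctrl.camera("wrist")["frame"]; print("gap col",w[200:300:2,285,1].tolist())
show([(p,y+np.pi/2) for p,y in lev(np.linspace(.1,.6,8),-1,z=.034,d=.018)])
```

```text
9.7333 [0.5181 0.3679 0.034 ] [-3.14   0.     2.001] [-0.17 -0.72  0.04] 0.014111101183705657 [ 0.56  0.62  1.39 -0.    1.14 -1.44]
gap col [119, 117, 116, 116, 117, 117, 116, 118, 115, 116, 117, 119, 117, 117, 118, 117, 118, 123, 164, 185, 185, 185, 185, 187, 186, 187, 185, 185, 186, 177, 104, 40, 32, 8, 8, 2, 7, 2, 9, 5, 9, 9, 12, 19, 20, 24, 23, 21, 31, 31]
[ 0.02, 0.06, -0.01, -0.00, 0.00, 0.01 ]
[ 0.13, 0.54, -0.01, -0.00, 0.00, 0.08 ]
[ 0.20, 1.02, -0.01, -0.00, 0.00, 0.15 ]
[ 0.24, 1.51, -0.01, -0.00, 0.00, 0.22 ]
[ 0.24, 2.00, -0.01, -0.00, 0.00, 0.30 ]
[ 0.21, 2.49, -0.01, -0.00, 0.00, 0.37 ]
[ 0.15, 2.97, -0.01, -0.00, 0.00, 0.44 ]
[ 0.05, 3.45, -0.01, -0.00, 0.00, 0.51 ]
```

Request:
play_rows([
  [[0.1,0.4,0,0,0,0.06,0.15],[0.15,0.75,0,0,0,0.11,0.15],[0.2,1.0,0,0,0,0.15,0.15],[0.24,1.5,0,0,0,0.22,0.15],[0.24,2.0,0,0,0,0.3,0.15],[0.24,2.0,0,0,0,0.3,0.15]],
])

```text
time_s: 10.28
ee_pos: [0.5354, 0.3785, 0.034]
eef_rot: [-3.14, 0.001, 1.702]
force: [0.4, -0.0, 0.7]
grip_width: 0.0143
```

Run:
```python
from h import *
st()
w=ctrl.camera("wrist")["frame"]; print("gap col",w[230:300:2,285,1].tolist())
show([(p,y+np.pi/2) for p,y in lev(np.linspace(.4,1.1,11),-1,z=.034,d=.018)])
```

```text
10.2833 [0.5354 0.3785 0.034 ] [-3.140e+00  1.000e-03  1.702e+00] [ 0.38 -0.02  0.74] 0.014278277958362126 [ 0.56  0.66  1.32 -0.    1.16 -1.14]
gap col [120, 120, 123, 159, 187, 194, 192, 194, 194, 193, 194, 194, 193, 192, 188, 109, 39, 40, 9, 4, 5, 6, 7, 7, 5, 13, 10, 12, 15, 17, 23, 22, 20, 21, 25]
[ 0.02, 0.08, -0.01, -0.00, 0.00, 0.01 ]
[ 0.13, 0.55, -0.01, -0.00, 0.00, 0.08 ]
[ 0.20, 1.02, -0.01, -0.00, 0.00, 0.15 ]
[ 0.24, 1.50, -0.01, -0.00, 0.00, 0.22 ]
[ 0.24, 1.98, -0.01, -0.00, 0.00, 0.29 ]
[ 0.21, 2.45, -0.01, -0.00, 0.00, 0.36 ]
[ 0.15, 2.93, -0.01, -0.00, 0.00, 0.43 ]
[ 0.06, 3.40, -0.01, -0.00, 0.00, 0.50 ]
[ -0.07, 3.86, -0.01, -0.00, 0.00, 0.57 ]
[ -0.23, 4.31, -0.01, -0.00, 0.00, 0.64 ]
[ -0.42, 4.75, -0.01, -0.00, 0.00, 0.71 ]
```

The knob edge stays at row 261 while the tool has moved 20 mm, so the lever is following. I'll continue to just short of the stop.

Request:
play_rows([
  [[0.13,0.55,0,0,0,0.08,0.15],[0.2,1.0,0,0,0,0.15,0.15],[0.24,1.5,0,0,0,0.22,0.15],[0.24,2.0,0,0,0,0.29,0.15],[0.21,2.45,0,0,0,0.36,0.15],[0.15,2.95,0,0,0,0.43,0.15],[0.06,3.4,0,0,0,0.5,0.15],[-0.07,3.85,0,0,0,0.57,0.15],[-0.07,3.85,0,0,0,0.57,0.15]],
])

```text
time_s: 11.08
ee_pos: [0.5738, 0.3829, 0.0339]
eef_rot: [-3.141, 0.001, 1.136]
force: [0.7, 0.7, 0.8]
grip_width: 0.0141
```

Run:
```python
from h import *
st()
w=ctrl.camera("wrist")["frame"]; print("gap col",w[240:300:2,285,1].tolist())
show([(p,y+np.pi/2) for p,y in lev(np.linspace(.96,1.16,6),-1,z=.034,d=.018)])
```

```text
11.0833 [0.5738 0.3829 0.0339] [-3.141e+00  1.000e-03  1.136e+00] [0.74 0.73 0.78] 0.014075305022216095 [ 0.54  0.73  1.19 -0.    1.21 -0.6 ]
gap col [171, 175, 176, 173, 169, 163, 161, 161, 137, 67, 40, 35, 30, 8, 3, 6, 2, 9, 6, 12, 10, 13, 15, 12, 17, 20, 21, 20, 16, 20]
[ 0.01, 0.00, -0.01, -0.00, 0.00, 0.01 ]
[ 0.07, 0.27, -0.01, -0.00, 0.00, 0.05 ]
[ 0.13, 0.54, -0.01, -0.00, 0.00, 0.09 ]
[ 0.17, 0.81, -0.01, -0.00, 0.00, 0.13 ]
[ 0.20, 1.08, -0.01, -0.00, 0.00, 0.17 ]
[ 0.22, 1.35, -0.01, -0.00, 0.00, 0.21 ]
```

Request:
play_rows([
  [[0.07,0.27,0,0,0,0.05,0.15],[0.1,0.4,0,0,0,0.07,0.15],[0.13,0.54,0,0,0,0.09,0.15],[0.13,0.54,0,0,0,0.09,0.15]],
])

```text
time_s: 11.47
ee_pos: [0.5789, 0.3818, 0.0339]
eef_rot: [-3.141, 0.001, 1.051]
force: [-0.1, 1.1, -0.1]
grip_width: 0.014
```

Request:
play_rows([
  [[0.03,0.2,0,0,0,0.03,0.15],[0.03,0.3,0,0,0,0.04,0.15],[0.03,0.3,0,0,0,0.04,0.15]],
])

```text
time_s: 11.72
ee_pos: [0.5815, 0.3809, 0.0339]
eef_rot: [-3.141, 0.001, 1.012]
force: [-1.9, 3.1, -0.5]
grip_width: 0.0139
```

Request:
play_rows([
  [[0.02,0.15,0,0,0,0.02,0.15],[0.02,0.2,0,0,0,0.03,0.15],[0.02,0.2,0,0,0,0.03,0.15]],
])

```text
time_s: 11.97
ee_pos: [0.582, 0.3811, 0.0339]
eef_rot: [-3.139, 0.001, 0.984]
force: [-7.7, 7.4, 1.6]
grip_width: 0.0138
```

Pushing back at 10.7 N with no further travel means the lever is at its free stop. I'll back off and go above the button.

Run:
```python
from h import *
st()
show([((.555,.40,.034),.984),((.555,.40,.12),.984),((.453,.215,.112),1.368)])
```

```text
11.9667 [0.582  0.3811 0.0339] [-3.139e+00  1.000e-03  9.840e-01] [-7.71  7.41  1.61] 0.013837745645181759 [ 0.53  0.75  1.17  0.    1.22 -0.46]
[ 0.08, -3.30, -0.00, -0.00, 0.00, -0.00 ]
[ 0.07, -3.32, -8.60, -0.00, 0.00, -0.00 ]
[ -20.98, -1.56, -7.79, -0.00, 0.00, -0.38 ]
```

Request:
play_rows([
  [[0,-0.8,0,0,0,0,0.15],[0,-2,0,0,0,0,0.15],[0,-3.3,0,0,0,0,0.15],[0,-3.3,-4,0,0,0,0],[0,-3.3,-8,0,0,0,0],[-1,-3.3,-8.6,0,0,0,0],[-5,-3,-8.6,0,0,-0.1,0],[-9,-3,-8.6,0,0,-0.2,0],[-13,-2.5,-8.6,0,0,-0.3,0],[-17,-2,-8.2,0,0,-0.38,0],[-21,-1.6,-7.8,0,0,-0.38,0],[-21,-1.6,-7.8,0,0,-0.38,0],[-21,-1.6,-7.8,0,0,-0.38,0],[-21,-1.6,-7.8,0,0,-0.38,0]],
])

```text
time_s: 13.13
ee_pos: [0.4529, 0.2157, 0.1128]
eef_rot: [-3.14, -0.001, 1.364]
force: [-0.3, -0.3, -0.0]
grip_width: 0.0002
```

Run:
```python
from h import *
import cv2
st()
w=ctrl.camera("wrist"); s=ctrl.camera("side"); t=ctrl.camera("top")
a=w["frame"][120:330,120:450]; b=s["frame"][180:300,190:330]
im=np.zeros((600,800,3),np.uint8); im[:420,:660]=cv2.resize(a,None,fx=2,fy=2)
im[420:600,:210]=cv2.resize(b,(210,180)); im[420:600,210:450]=cv2.resize(t["frame"][130:250,160:320],(240,180))
im2=im[:, :660]; b3=cv2.resize(b,None,fx=2.5,fy=2.5,interpolation=cv2.INTER_CUBIC)
H=np.zeros((600,800,3),np.uint8); H[:294,:462]=cv2.resize(a,(462,294)); H[300:600,:350]=b3[:300,:350]; H[:294,462:800]=cv2.resize(t["frame"][120:260,160:320],(338,294)); H[300:,360:800]=cv2.resize(w["frame"][200:290,220:352],(440,300),interpolation=cv2.INTER_CUBIC)
cv2.imwrite("pics/c1.png",H)
```

```text
13.1333 [0.4529 0.2157 0.1128] [-3.140e+00 -1.000e-03  1.364e+00] [-0.29 -0.32 -0.  ] 0.00015571762387971925 [ 0.37  0.25  1.72  0.    1.17 -0.99]
```

View pics/c1.png

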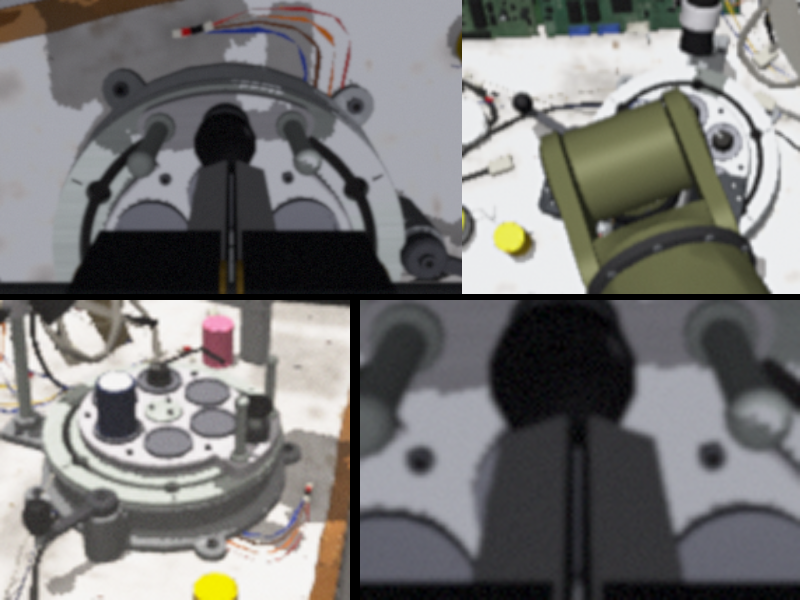

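In the composite, the lever now points to the free side. In the wrist panel the button sits between the two posts at about (225,135), with the fingertips centred over it. I'll shift toward the leading post and press.

Request:
play_rows([
  [[0.4,0,1.5,0,0,0,0],[0.7,0,3,0,0,0,0],[0.7,0,4,0,0,0,0],[0.7,0,4.3,0,0,0,0],[0.7,0,4.6,0,0,0,0],[0.7,0,4.6,0,0,0,0]],
])

```text
time_s: 13.78
ee_pos: [0.4542, 0.2232, 0.0662]
eef_rot: [-3.138, -0.001, 1.365]
force: [-3.2, 2.2, 4.5]
grip_width: 0.0004
```

Request:
play_rows([
  [[0,0,0.2,0,0,0,0],[0,0,0.4,0,0,0,0],[0,0,0.4,0,0,0,0]],
])

```text
time_s: 14.03
ee_pos: [0.4544, 0.2234, 0.0626]
eef_rot: [-3.139, -0.001, 1.365]
force: [-3.0, 1.3, 5.8]
grip_width: 0.0007
```

Request:
play_rows([
  [[0,0,0.2,0,0,0,0],[0,0,0.4,0,0,0,0],[0,0,0.6,0,0,0,0],[0,0,0.6,0,0,0,0]],
])

```text
time_s: 14.37
ee_pos: [0.4545, 0.2234, 0.0571]
eef_rot: [-3.14, -0.002, 1.365]
force: [-3.3, 0.9, 8.7]
grip_width: 0.0003
```

```bash
cat >> h.py <<'E'
def arc(degs,z):
    "rotate current TCP about AX clockwise by degs"
    o=ctrl.get_obs(); p=o["ee_pos"][:2]-AX
    return [((*(AX+Ro.from_euler("z",-a,degrees=True).as_matrix()[:2,:2]@p),z),o["eef_rot"][2]-np.radians(a)) for a in degs]
E
python3 - <<'E'
from h import *
st(); z=ctrl.get_obs()["ee_pos"][2]
show(arc([4,8,12,16,20,24,28],z))
E
```

```text
14.3667 [0.4545 0.2234 0.0571] [-3.140e+00 -2.000e-03  1.365e+00] [-3.34  0.87  8.72] 0.0002786273465830414 [ 0.38  0.33  1.76  0.    1.05 -0.98]
[ 0.62, 0.11, 0.00, -0.00, -0.00, 0.07 ]
[ 1.24, 0.26, 0.00, -0.00, -0.00, 0.14 ]
[ 1.84, 0.45, 0.00, -0.00, -0.00, 0.21 ]
[ 2.43, 0.69, 0.00, -0.00, -0.00, 0.28 ]
[ 3.00, 0.96, 0.00, -0.00, -0.00, 0.35 ]
[ 3.55, 1.28, 0.00, -0.00, -0.00, 0.42 ]
[ 4.08, 1.63, 0.00, -0.00, -0.00, 0.49 ]
```

Request:
play_rows([
  [[0.3,0.05,0,0,0,0.03,0],[0.62,0.11,0,0,0,0.07,0],[0.93,0.18,0,0,0,0.1,0],[1.24,0.26,0,0,0,0.14,0],[1.54,0.35,0,0,0,0.17,0],[1.84,0.45,0,0,0,0.21,0],[2.13,0.57,0,0,0,0.24,0],[2.43,0.69,0,0,0,0.28,0],[2.43,0.69,0,0,0,0.28,0]],
])

```text
time_s: 15.12
ee_pos: [0.4667, 0.2466, 0.058]
eef_rot: [-3.14, -0.002, 1.082]
force: [-3.1, 3.4, 7.4]
grip_width: 0.0007
```

Run:
```python
from h import *
import cv2
st(); z=ctrl.get_obs()["ee_pos"][2]
show(arc(range(4,52,4),z))
s=ctrl.camera("side");f=s["frame"]
# capacitor white top
m=(f[190:260,200:300].min(2)>225).astype(np.uint8)
n,l,st_,c=cv2.connectedComponentsWithStats(m)
for i in range(1,n):
    if 20<st_[i][4]<300: print(st_[i].tolist(),(c[i]+[200,190]).round(1),onz(s,*(c[i]+[200,190]),.123).round(4))
```

```text
15.1167 [0.4667 0.2466 0.058 ] [-3.140e+00 -2.000e-03  1.082e+00] [-3.15  3.36  7.36] 0.0006782684520525328 [ 0.41  0.37  1.7   0.    1.07 -0.67]
[ 0.62, 0.11, 0.00, -0.00, -0.00, 0.07 ]
[ 1.24, 0.27, 0.00, -0.00, -0.00, 0.14 ]
[ 1.84, 0.46, 0.00, -0.00, -0.00, 0.21 ]
[ 2.43, 0.70, 0.00, -0.00, -0.00, 0.28 ]
[ 3.00, 0.98, 0.01, -0.00, -0.00, 0.35 ]
[ 3.54, 1.30, 0.01, -0.00, -0.00, 0.42 ]
[ 4.07, 1.66, 0.01, -0.00, -0.00, 0.49 ]
[ 4.57, 2.05, 0.01, -0.00, -0.00, 0.56 ]
[ 5.04, 2.47, 0.01, -0.00, -0.00, 0.63 ]
[ 5.48, 2.93, 0.01, -0.00, -0.00, 0.70 ]
[ 5.88, 3.42, 0.01, -0.00, -0.00, 0.77 ]
[ 6.25, 3.93, 0.01, -0.00, -0.00, 0.84 ]
[5, 0, 9, 16, 62] [208.4 198.5] [0.6492 0.1929 0.123 ]
[17, 0, 13, 12, 104] [223.5 194.7] [0.6211 0.169  0.123 ]
[39, 8, 4, 7, 24] [240.7 201. ] [0.5748 0.1865 0.123 ]
[28, 15, 11, 7, 62] [233.1 208.4] [0.5827 0.2201 0.123 ]
[12, 16, 14, 8, 68] [218.5 209.1] [0.6128 0.2302 0.123 ]
[3, 22, 6, 8, 23] [205.2 214.9] [0.6333 0.2585 0.123 ]
[43, 26, 14, 14, 44] [248.3 221.6] [0.5368 0.262  0.123 ]
[52, 28, 20, 27, 110] [262.4 234. ] [0.4978 0.2981 0.123 ]
[22, 32, 25, 23, 92] [232.3 235.4] [0.5555 0.3163 0.123 ]
[0, 50, 7, 12, 64] [202.4 244.9] [0.6027 0.3594 0.123 ]
```

The capacitor top has rotated about 17°, so the table is turning. I'll raise the fingers just off the button so the plate holds the plunger in, then push the post.

Request:
play_rows([
  [[0,0,-0.8,0,0,0,0],[0,0,-1.6,0,0,0,0],[0.62,0.11,-1.7,0,0,0.07,0],[0.93,0.18,-1.7,0,0,0.1,0],[1.24,0.27,-1.7,0,0,0.14,0],[1.54,0.35,-1.7,0,0,0.17,0],[1.84,0.46,-1.7,0,0,0.21,0],[2.13,0.57,-1.7,0,0,0.24,0],[2.43,0.7,-1.7,0,0,0.28,0],[2.72,0.83,-1.7,0,0,0.31,0],[3.0,0.98,-1.7,0,0,0.35,0],[3.27,1.13,-1.7,0,0,0.38,0],[3.54,1.3,-1.7,0,0,0.42,0],[3.81,1.47,-1.7,0,0,0.45,0],[4.07,1.66,-1.7,0,0,0.49,0],[4.07,1.66,-1.7,0,0,0.49,0]],
])

```text
time_s: 16.5
ee_pos: [0.5008, 0.2745, 0.0758]
eef_rot: [-3.139, -0.002, 0.592]
force: [-0.0, -0.1, 0.2]
grip_width: 0.0008
```

```bash
cat > cap.py <<'E'
from h import *
import cv2
st(); z=ctrl.get_obs()["ee_pos"][2]
show(arc(range(2,30,3),z))
s=ctrl.camera("side");f=s["frame"]
m=(f[185:260,190:300].min(2)>225).astype(np.uint8)
n,l,st_,c=cv2.connectedComponentsWithStats(m)
for i in range(1,n):
    p=onz(s,*(c[i]+[190,185]),.123)[:2]; r=p-AX
    if 25<st_[i][4]<200 and .04<np.hypot(*r)<.06: print(st_[i].tolist(),p.round(4),np.degrees(np.arctan2(r[1],r[0])).round(1))
E
python3 cap.py
```

```text
16.5 [0.5008 0.2745 0.0758] [-3.139e+00 -2.000e-03  5.920e-01] [-0.03 -0.14  0.19] 0.0007530743850184734 [ 0.44  0.44  1.56  0.    1.14 -0.16]
[ 0.31, 0.05, 0.00, -0.00, -0.00, 0.03 ]
[ 0.78, 0.15, 0.00, -0.00, -0.00, 0.09 ]
[ 1.23, 0.27, 0.00, -0.00, -0.00, 0.14 ]
[ 1.68, 0.41, 0.00, -0.00, -0.00, 0.19 ]
[ 2.13, 0.58, 0.00, -0.00, -0.00, 0.24 ]
[ 2.56, 0.77, 0.00, -0.00, -0.00, 0.30 ]
[ 2.98, 0.98, 0.00, -0.00, -0.00, 0.35 ]
[ 3.39, 1.22, 0.00, -0.00, -0.00, 0.40 ]
[ 3.79, 1.47, 0.00, -0.00, -0.00, 0.45 ]
[ 4.18, 1.75, 0.00, -0.00, -0.00, 0.51 ]
```

Request:
play_rows([
  [[0.31,0.05,0,0,0,0.03,0],[0.55,0.1,0,0,0,0.06,0],[0.78,0.15,0,0,0,0.09,0],[1.0,0.2,0,0,0,0.115,0],[1.23,0.27,0,0,0,0.14,0],[1.45,0.34,0,0,0,0.165,0],[1.68,0.41,0,0,0,0.19,0],[1.9,0.5,0,0,0,0.215,0],[2.13,0.58,0,0,0,0.24,0],[2.13,0.58,0,0,0,0.24,0]],
])

```text
time_s: 17.38
ee_pos: [0.5221, 0.2817, 0.0757]
eef_rot: [-3.139, -0.002, 0.352]
force: [-0.4, -1.1, 0.1]
grip_width: 0.0005
```

```bash
sed -i 's/min(2)>225/min(2)>180/;s/25<st_/15<st_/;s/.04<np.hypot(\*r)<.06/.035<np.hypot(*r)<.065/' cap.py; python3 cap.py
```

```text
17.3833 [0.5221 0.2817 0.0757] [-3.139e+00 -2.000e-03  3.520e-01] [-0.39 -1.15  0.06] 0.0005364364203893066 [0.43 0.48 1.5  0.   1.16 0.08]
[ 0.31, 0.05, 0.00, -0.00, -0.00, 0.03 ]
[ 0.77, 0.15, 0.00, -0.00, -0.00, 0.09 ]
[ 1.23, 0.28, 0.00, -0.00, -0.00, 0.14 ]
[ 1.68, 0.43, 0.00, -0.00, -0.00, 0.19 ]
[ 2.12, 0.60, 0.00, -0.00, -0.00, 0.24 ]
[ 2.56, 0.80, 0.00, -0.00, -0.00, 0.30 ]
[ 2.98, 1.01, 0.00, -0.00, -0.00, 0.35 ]
[ 3.39, 1.25, 0.00, -0.00, -0.00, 0.40 ]
[ 3.78, 1.51, 0.00, -0.00, -0.00, 0.45 ]
[ 4.16, 1.79, 0.00, -0.00, -0.00, 0.51 ]
[76, 8, 5, 6, 26] [0.52   0.1492] -114.5
[29, 11, 27, 15, 158] [0.5927 0.1876] -5.9
```

Request:
play_rows([
  [[0.15,0.02,0,0,0,0.015,0],[0.31,0.05,0,0,0,0.03,0],[0.45,0.08,0,0,0,0.05,0],[0.45,0.08,0,0,0,0.05,0]],
])

```text
time_s: 17.77
ee_pos: [0.5268, 0.2827, 0.0758]
eef_rot: [-3.138, -0.002, 0.302]
force: [-1.0, -0.4, 0.9]
grip_width: 0.0002
```

Request:
play_rows([
  [[0.08,0.01,0,0,0,0.01,0],[0.15,0.02,0,0,0,0.015,0],[0.15,0.02,0,0,0,0.015,0]],
])

```text
time_s: 18.02
ee_pos: [0.5285, 0.2829, 0.0757]
eef_rot: [-3.138, -0.002, 0.287]
force: [0.3, 0.1, 1.0]
grip_width: 0.0007
```

Request:
play_rows([
  [[0.08,0.01,0,0,0,0.01,0],[0.15,0.02,0,0,0,0.015,0],[0.15,0.02,0,0,0,0.015,0]],
])

```text
time_s: 18.27
ee_pos: [0.53, 0.2831, 0.0757]
eef_rot: [-3.138, -0.002, 0.271]
force: [-1.9, -1.1, -0.9]
grip_width: 0.0004
```

```bash
python3 cap.py
python3 - <<'E'
from h import *
import cv2
w=ctrl.camera("wrist"); g=w["frame"][150:260,210:360]
for y in range(0,110,5): print("".join("#" if v<45 else "+" if v<90 else "." if v<150 else " " for v in g[y,::2].max(1)))
E
```

```text
18.2667 [0.53   0.2831 0.0757] [-3.138e+00 -2.000e-03  2.710e-01] [-1.86 -1.07 -0.9 ] 0.00044885195193706856 [0.43 0.5  1.47 0.   1.17 0.16]
[ 0.31, 0.06, 0.00, -0.00, -0.00, 0.03 ]
[ 0.77, 0.16, 0.00, -0.00, -0.00, 0.09 ]
[ 1.23, 0.29, 0.00, -0.00, -0.00, 0.14 ]
[ 1.68, 0.44, 0.00, -0.00, -0.00, 0.19 ]
[ 2.12, 0.62, 0.00, -0.00, -0.00, 0.24 ]
[ 2.55, 0.81, 0.00, -0.00, -0.00, 0.30 ]
[ 2.97, 1.04, 0.00, -0.00, -0.00, 0.35 ]
[ 3.38, 1.28, 0.00, -0.00, -0.00, 0.40 ]
[ 3.78, 1.54, 0.00, -0.00, -0.00, 0.45 ]
[ 4.16, 1.82, 0.00, -0.00, -0.00, 0.51 ]
[28, 9, 24, 10, 131] [0.6036 0.1818] -10.0
[65, 9, 16, 9, 68] [0.5293 0.1587] -107.4
                                                                   ........
....+++++.......                                                ...........
+++++++++++++.......                                  ..+#########++...    
+++###+++++++++.....                              ...+######+++.........  .
++######++++++++..+++...++++++++++......        ...+#####++...++######+##++
+++###++++++++++++++..........................+++++####+..+###+++++++++++++
++++++++
[... 507 characters left out ...]
....+++++++++...
+..............##################+............++.++++++++...............+++
+++..........+####################+..........+++++++++++...................
++++.......+######################+...........++++++++#+.  ................
+++.......########################+.............++++++++.  +##++...........
+........##########################+....+.       ++++++++++#######+........
.........###################++++++++####+++++++...+++++++++..++######++....
.........+################++++++++++#+##++++++++++++++++++++....++######+..
..........+###############++++++++++####++++++++++++...  ..........++#####+
............#############+++++++++++#++#+++++++++++..       ..........+####
```

Request:
play_rows([
  [[0.08,0.01,0,0,0,0.01,0],[0.15,0.02,0,0,0,0.015,0],[0.15,0.02,0,0,0,0.015,0]],
])

```text
time_s: 18.62
ee_pos: [0.5304, 0.2832, 0.0756]
eef_rot: [-3.138, 0.0, 0.256]
force: [-10.2, -0.6, 4.1]
grip_width: 0.0003
```

Request:
play_rows([
  [[0.08,0.01,0,0,0,0.01,0],[0.15,0.02,0,0,0,0.015,0],[0.15,0.02,0,0,0,0.015,0]],
])

```text
time_s: 18.87
ee_pos: [0.5303, 0.2834, 0.0754]
eef_rot: [-3.138, 0.004, 0.241]
force: [-13.6, -3.1, 5.8]
grip_width: 0.0008
```

The push hit 13.6 N with no motion, so the plunger has locked in the hole. I'll verify by lightly touching the button: contact near reported z ≈ 0.069 means fully out.

Request:
play_rows([
  [[-0.6,0,0,0,0,0,0],[-1.4,-0.1,0,0,0,0,0],[-1.4,-0.1,0,0,0,0,0],[-1.4,-0.1,0.3,0,0,0,0],[-1.4,-0.1,0.5,0,0,0,0],[-1.4,-0.1,0.5,0,0,0,0]],
])

```text
time_s: 19.37
ee_pos: [0.5167, 0.281, 0.0702]
eef_rot: [-3.138, 0.004, 0.241]
force: [-0.8, -0.5, 2.1]
grip_width: 0.0002
```

Request:
play_rows([
  [[0,0,0.2,0,0,0,0],[0,0,0.2,0,0,0,0]],
])

```text
time_s: 19.53
ee_pos: [0.517, 0.2811, 0.068]
eef_rot: [-3.138, 0.004, 0.241]
force: [0.5, 0.5, 3.2]
grip_width: 0.0004
```

Request:
play_rows([
  [[0,0,0.15,0,0,0,0],[0,0,0.15,0,0,0,0]],
])

```text
time_s: 19.7
ee_pos: [0.5171, 0.2812, 0.0665]
eef_rot: [-3.138, 0.003, 0.241]
force: [-0.5, -0.2, 4.4]
grip_width: 0.0002
```

Contact came at about 0.0695, with 4.4 N at 0.0665, the same as on the first press. The plunger is fully out. Now to the far side of the lever knob, with the body along the tangent to stay clear of the posts.

Run:
```python
from h import *
st()
show([((.6325,.351,.12),-np.pi/6),((.6325,.351,.038),-np.pi/6)])
```

```text
19.7 [0.5171 0.2812 0.0665] [-3.138e+00  3.000e-03  2.410e-01] [-0.46 -0.25  4.36] 0.00021420417835908568 [0.43 0.49 1.51 0.   1.14 0.19]
[ 12.85, -4.05, -5.38, -0.00, 0.00, 0.76 ]
[ 12.88, -4.02, 2.82, -0.00, 0.00, 0.76 ]
```

Request:
play_rows([
  [[0,0,-2,0,0,0,0],[0,0,-5.4,0,0,0,0],[2,-1,-5.4,0,0,0.1,0],[5,-2,-5.4,0,0,0.2,0],[8,-3,-5.4,0,0,0.3,0],[11,-4,-5.4,0,0,0.4,0],[12.9,-4,-5.4,0,0,0.5,0],[12.9,-4,-5.4,0,0,0.6,0],[12.9,-4,-5.4,0,0,0.7,0],[12.9,-4,-5.4,0,0,0.76,0],[12.9,-4,-5.4,0,0,0.76,0],[12.9,-4,-3,0,0,0.76,0],[12.9,-4,0,0,0,0.76,0],[12.9,-4,2,0,0,0.76,0],[12.9,-4,2.8,0,0,0.76,0],[12.9,-4,2.8,0,0,0.76,0]],
])

```text
time_s: 21.03
ee_pos: [0.6318, 0.3503, 0.0359]
eef_rot: [3.139, 0.007, -0.518]
force: [0.4, 0.6, -0.7]
grip_width: 0.0001
```

Run:
```python
from h import *
st()
show(lev(np.linspace(1.1,.1,16),1,z=.038,d=.0245))
```

```text
21.0333 [0.6318 0.3503 0.0359] [ 3.139  0.007 -0.518] [ 0.38  0.62 -0.67] 7.691836931802694e-05 [0.45 0.81 1.06 0.   1.28 0.97]
[ -1.51, 0.03, -0.20, 0.00, 0.01, 0.06 ]
[ -1.94, -0.14, -0.20, 0.00, 0.01, -0.01 ]
[ -2.39, -0.28, -0.19, 0.00, 0.01, -0.07 ]
[ -2.84, -0.40, -0.19, 0.00, 0.01, -0.14 ]
[ -3.30, -0.48, -0.19, 0.00, 0.01, -0.21 ]
[ -3.77, -0.54, -0.19, 0.00, 0.01, -0.27 ]
[ -4.24, -0.56, -0.18, 0.00, 0.01, -0.34 ]
[ -4.71, -0.55, -0.18, 0.00, 0.01, -0.41 ]
[ -5.18, -0.51, -0.18, 0.00, 0.01, -0.47 ]
[ -5.64, -0.44, -0.17, 0.00, 0.01, -0.54 ]
[ -6.10, -0.34, -0.17, 0.00, 0.01, -0.61 ]
[ -6.55, -0.21, -0.17, 0.00, 0.01, -0.67 ]
[ -6.99, -0.04, -0.16, 0.00, 0.01, -0.74 ]
[ -7.42, 0.15, -0.16, -0.00, 0.01, -0.81 ]
[ -7.83, 0.37, -0.15, -0.00, 0.01, -0.87 ]
[ -8.23, 0.61, -0.15, -0.00, 0.01, -0.94 ]
```

Request:
play_rows([
  [[-0.8,0,-0.2,0,0,0,0],[-1.5,0.0,-0.2,0,0,0,0],[-1.9,-0.14,-0.2,0,0,0,0],[-2.4,-0.28,-0.2,0,0,-0.07,0],[-2.85,-0.4,-0.2,0,0,-0.14,0],[-3.3,-0.48,-0.2,0,0,-0.21,0],[-3.8,-0.54,-0.2,0,0,-0.27,0],[-4.25,-0.56,-0.2,0,0,-0.34,0],[-4.7,-0.55,-0.2,0,0,-0.41,0],[-5.2,-0.51,-0.2,0,0,-0.47,0],[-5.65,-0.44,-0.2,0,0,-0.54,0],[-6.1,-0.34,-0.2,0,0,-0.61,0],[-6.55,-0.2,-0.2,0,0,-0.67,0],[-6.55,-0.2,-0.2,0,0,-0.67,0]],
])

```text
time_s: 22.2
ee_pos: [0.5755, 0.3854, 0.0399]
eef_rot: [-3.139, 0.005, 0.156]
force: [-0.1, 1.0, -0.0]
grip_width: 0.0003
```

Run:
```python
from h import *
st()
show(lev([.366,.3,.2,.1,.0,-.05,-.1],1,z=.038,d=.0245))
w=ctrl.camera("wrist"); g=w["frame"][220:290,190:380]
for y in range(0,70,5): print("".join("#" if v<45 else "+" if v<90 else "." if v<150 else " " for v in g[y,::2].max(1)))
```

```text
22.2 [0.5755 0.3854 0.0399] [-3.139  0.005  0.156] [-0.09  1.03 -0.02] 0.00030023283674115466 [0.54 0.74 1.18 0.   1.23 0.38]
[ 0.02, 0.09, 0.19, -0.00, 0.01, -0.00 ]
[ -0.42, -0.06, 0.19, -0.00, 0.01, -0.07 ]
[ -1.11, -0.22, 0.19, -0.00, 0.01, -0.17 ]
[ -1.80, -0.32, 0.20, -0.00, 0.00, -0.27 ]
[ -2.51, -0.34, 0.20, -0.00, 0.00, -0.37 ]
[ -2.86, -0.33, 0.20, -0.00, 0.00, -0.42 ]
[ -3.21, -0.30, 0.21, -0.00, 0.00, -0.47 ]
................................................           ...+###+++.+++...+++++......        
................................................           ....###++++++...+...+......         
................................................           ....+###++++..++...+.......         
....................++##########+...........++.  ....       ...+###++++++..+.++.......         
.................++###############+..+++++++++#++#++++++++......+##+++++...+++.......          
................+###################++++++++++#++#++++++++++....+###+++...+++.........         
...............+####################++++++++++####+++++++++++++..###+....+++...+......         
..............+####################+++++++++++#####++++++++++++++##++++.....+........          
..............+####################++++++++++#####+++++++++++++++#++++.++++++.........         
...............+##################++++++++++++#+###+++#+++++++...++++++++++++..+.....          
................+#################+++++++++++##++#++++++++++++...++++++++++++..++....          
.................++##############++++++++++++######++++++++++++..++#..................         
......................++########+++++++++++++######+++++++++++++.+##...................... ....
.######################################################################+++#+++++##+#+++++++++#+
```

The knob sits against the finger's leading face and is following. On toward the clamped stop.

Request:
play_rows([
  [[-0.42,0.0,0.1,0,0,-0.07,0],[-0.8,-0.1,0.1,0,0,-0.12,0],[-1.1,-0.2,0.1,0,0,-0.17,0],[-1.45,-0.25,0.1,0,0,-0.22,0],[-1.8,-0.3,0.1,0,0,-0.27,0],[-2.15,-0.32,0.1,0,0,-0.32,0],[-2.15,-0.32,0.1,0,0,-0.32,0]],
])

```text
time_s: 22.83
ee_pos: [0.554, 0.3855, 0.0396]
eef_rot: [-3.137, 0.003, 0.473]
force: [0.2, 1.0, 1.1]
grip_width: 0.0004
```

Request:
play_rows([
  [[-0.15,0,0,0,0,-0.02,0],[-0.3,0,0,0,0,-0.04,0],[-0.3,0,0,0,0,-0.04,0]],
])

```text
time_s: 23.08
ee_pos: [0.5514, 0.3843, 0.0399]
eef_rot: [-3.137, 0.003, 0.513]
force: [0.4, 1.6, 1.2]
grip_width: 0.0005
```

Request:
play_rows([
  [[-0.15,0,0,0,0,-0.02,0],[-0.3,0,0,0,0,-0.03,0],[-0.3,0,0,0,0,-0.03,0]],
])

```text
time_s: 23.33
ee_pos: [0.5502, 0.3839, 0.0406]
eef_rot: [-3.136, -0.003, 0.544]
force: [11.7, 7.8, -2.9]
grip_width: 0.0005
```

Request:
play_rows([
  [[-0.1,0,0,0,0,0,0],[-0.2,0,0,0,0,0,0],[-0.2,0,0,0,0,0,0]],
])

```text
time_s: 23.58
ee_pos: [0.5502, 0.3838, 0.0412]
eef_rot: [-3.136, -0.008, 0.544]
force: [11.4, 8.4, -2.6]
grip_width: 0.0008
```

Request:
play_rows([
  [[-0.2,0,0,0,0,0,0],[-0.45,0,0,0,0,0,0],[-0.45,0,0,0,0,0,0]],
])

```text
time_s: 23.83
ee_pos: [0.5498, 0.3834, 0.0426]
eef_rot: [-3.136, -0.019, 0.544]
force: [23.0, 14.7, -6.6]
grip_width: 0.0007
```

Request:
play_rows([
  [[1,0,0,0,0,0,0],[2.5,0,0,0,0,0,0],[3,0,-2,0,0,0,0],[3,0,-6,0,0,0,0],[3,0,-10,0,0,0,0],[0,-3,-13,0,0,0,0],[-3,-6,-15,0,0,0,0],[-7,-6,-17,0,0,0,0],[-11,-6,-17,0,0,0,0],[-15,-6,-17,0,0,0,0],[-19,-6,-17,0,0,0,0],[-23,-6,-17,0,0,0,0],[-23,-6,-17,0,0,0,0],[-23,-6,-17,0,0,0,0]],
])

```text
time_s: 25.0
ee_pos: [0.3184, 0.3126, 0.2093]
eef_rot: [-3.136, -0.02, 0.544]
force: [-0.1, -0.1, 0.7]
grip_width: 0.0006
```

```bash
python3 - <<'E'
from h import *
import cv2
st()
t=ctrl.camera("top")["frame"];s=ctrl.camera("side"); f=s["frame"]
t0=cv2.imread("pics/top0.png");s0=cv2.imread("pics/side0.png")
c=lambda a:cv2.resize(a,(400,300),interpolation=cv2.INTER_CUBIC)
cv2.imwrite("pics/fin.png",np.vstack([np.hstack([c(t0[120:255,140:320]),c(t[120:255,140:320])]),np.hstack([c(s0[170:305,170:350]),c(f[170:305,170:350])])]))
E
python3 cap.py | tail -3
```

```text
25.0 [0.3184 0.3126 0.2093] [-3.136 -0.02   0.544] [-0.12 -0.07  0.72] 0.0005786412258805883 [0.69 0.02 1.75 0.   1.35 0.15]
[ 9.47, -3.18, 0.21, -0.01, -0.02, 0.40 ]
[ 10.78, -3.30, 0.23, -0.01, -0.02, 0.45 ]
[ 12.09, -3.36, 0.26, -0.01, -0.02, 0.51 ]
```

The picture limit is reached, so I'll finish the checks numerically.

Run:
```python
from h import *
import cv2
t=ctrl.camera("top");s=ctrl.camera("side")
t0=cv2.imread("pics/top0.png");s0=cv2.imread("pics/side0.png")
def asc(g,st=1):
    for r in g[::st*2]: print("".join("#" if v<45 else "+" if v<90 else "." if v<150 else " " for v in r[::st].max(1)))
for n,a,b in (("top0",t0,0),("top",t["frame"],0)):
    print(n); 
    m=(a[180:215,170:210].max(1+1)<60).astype(np.uint8); q,l,S,c=cv2.connectedComponentsWithStats(m); print("lever knob px",[(S[i][4],(c[i]+[170,180]).round(1).tolist()) for i in range(1,q) if S[i][4]>8])
    asc(a[160:240,210:312])
# capacitor: very dark blue
for n,a in (("side0",s0),("side",s["frame"])):
    m=((a[...,0].astype(int)-a[...,2]>12)&(a.max(2)<80)).astype(np.uint8)[195:260,210:300]; q,l,S,c=cv2.connectedComponentsWithStats(m); print(n,[(S[i].tolist(),(c[i]+[210,195]).round(1).tolist()) for i in range(1,q) if S[i][4]>30])
ang=np.radians(-11.6); p=AX+.05*np.array([np.cos(ang),np.sin(ang)]); print("expected cap mid px side",proj(s,[*p,.098]),"top of cap in top view",proj(t,[*p,.123]))
```

```text
top0
lever knob px [(np.int32(9), [172.3, 183.3]), (np.int32(60), [187.0, 195.9])]
                                         ..+++++++........+######++......                     ........
                                    ..+++..                ..+++.+++#+++..                            
                                 .+++.                           .....+##+.                           
                              .++.         ..             ...             .++.                        
       .........           .+##+.           .      .. .......               .+++.                     
+++...+++++++++.       .+####.           .        . ..++++....                 .#+.                   
                       +####+             .      .  .++++++++#.         ..       +#.          ...   ..
                      .++.. .             ..     .  .##+++++##+                   .++.         ...  . 
                     ++.    .             .+.       ..+######+.                     .#+            .  
                   .++       .           .##+.        ...++..                        .#+  
[... 6766 characters left out ...]
         ......               .++++..+++.               ..+++..               .++..            
                      ..                  .######+++++++++++++...                 .......             
                      .....                 .+..                               .......                
                          ....                                              ........                  
                             ......                                    ..........                     
side0 []
side []
expected cap mid px side (np.float64(235.52143248236573), np.float64(208.70997122774477)) top of cap in top view (np.float64(267.1568889166476), np.float64(167.0368587382605))
```

```bash
python3 -c "
from station import ctrl; print(ctrl.hand_in())"
```

```text
the job is handed in; nothing more can be done
None
```

The table is turned one hole clockwise with the capacitor under the camera, the plunger is out in that hole, and the lever is back at its clamped stop. I handed the job in at about 25 s, with the arm clear of everything.

**What I did:**
1. **Freed the lever:** I swung it to its free stop, where it held against about 11 N with no further travel.
2. **Turned the table:** I pressed the plunger in to start the turn. I then lifted off the button and pushed the post until the plunger locked, which blocked a 14 N push.
3. **Clamped the lever:** I pushed it back to its clamped stop, where it held against about 27 N.

**Last checks:**
- **Plunger:** a light touch met the button at the same height and force as on the first press, so it is fully out.
- **Capacitor and parts:** the final top image shows the capacitor at the camera's nest. Both black knobs have moved round 60° and appear to sit in their nests.
- **Lever:** its knob is at the same pixel as at the start, (187.1, 195.9) against (187.0, 195.9).

**What failed or disagreed:**
- **First push missed:** it passed over the lever knob without moving it. The real fingertips sit about 38 mm higher than the reported tool position, which I found by touching the knob top and then allowed for.
- **Wrist camera:** its readings were off by about 5 mm, and I corrected for that.
- **Final picture and search:** I had used up the picture limit, so the end state was checked only from image numbers. An automatic colour search for the capacitor found nothing in the side view, before or after, so it neither confirms nor contradicts.
- **Bystanders:** I did not check the tools and tins in the final image; nothing in the moves or forces suggested contact with them.

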